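# Empty the sold pot's markers into the tilt-out rack

### The job

The black pot has been sold, so clear out the paint markers that stand in it: pull the blue rack's white flap right out, take every marker out of the black pot and drop it into the pocket behind the flap, then push the flap fully shut again. Leave the pots standing, and do not disturb the green pot with its brushes or the other things on the bench.

Things in the scene. Friction and masses are not known exactly. Their poses are not given: they have to be found in the camera images.
- flap (a joint): Tilt of the rack's white front flap about its bottom edge: 0 = closed upright against the rack, 0.7 rad = fully tilted out towards the robot (end stop). It starts closed or slightly ajar. The hinge is a little stiff: it stays where it is left.
- rack: Blue steel tilt-out rack standing on the bench, 120 deep (x) x 270 wide (y) x 220 high; origin at the centre of its underside; its front, with the flap, faces its own -x. It has a 10 mm roof, so it can be filled only while the flap is tilted out. It does not move.
- flap_hinge (a point): Middle of the flap's hinge line: bottom front edge of the flap, 15 mm above the bench. The frame turns with the flap: y along the hinge, z up the flap, x into the rack (when closed). The flap panel is 270 wide, 195 high, 10 thick (from x = 0 to x = 10 mm).
- flap_bar (a point): Middle of the flap's steel pull bar: the level top of an upright steel loop on the flap, a round bar 12 mm thick and 120 long along y, standing clear above the panel: 230 above the hinge line (35 above the panel's top edge, 25 above the rack's roof when closed) and 20 mm in front of the panel's face. Frame turns with the flap.
- flap_pocket (a point): Centre of the inner floor of the grey pocket fixed behind the flap, which tilts out with it; axes as flap_hinge. The pocket is 75 deep (x from -37 to +37 mm), 226 wide (y), its side walls 125 and back wall 114 above the floor; the flap panel, 189 above the floor, is its front. Its mouth is reached from above when the flap is tilted out.
- black_pot: Glossy black glazed flowerpot with scalloped rim and a gold line, loose, about 0.9 kg, 118 across, 85 high, rim about 102 inside, wall 6, floor 8 thick; holds the markers, standing side by side. Origin at the centre of its underside.
- marker1: Jumbo paint marker, red and white, 145 long, about 45 g, standing cap down in the black pot at the start (top 153 above the bench). Origin at the centre of the foot (cap end); its z axis runs along it towards the top (white barrel end). Barrel 18 diameter; the cap, its lowest 45 mm, is 22 x 22 square. May be absent.
- marker2: Jumbo paint marker, yellow and white, 145 long, about 45 g, standing cap down in the black pot at the start (top 153 above the bench). Origin at the centre of the foot (cap end); its z axis runs along it towards the top (white barrel end). Barrel 18 diameter; the cap, its lowest 45 mm, is 22 x 22 square. May be absent.
- marker3: Jumbo paint marker, blue and white, 145 long, about 45 g, standing cap down in the black pot at the start (top 153 above the bench). Origin at the centre of the foot (cap end); its z axis runs along it towards the top (white barrel end). Barrel 18 diameter; the cap, its lowest 45 mm, is 22 x 22 square. May be absent.
- marker4: Jumbo paint marker, orange and white, 145 long, about 45 g, standing cap down in the black pot at the start (top 153 above the bench). Origin at the centre of the foot (cap end); its z axis runs along it towards the top (white barrel end). Barrel 18 diameter; the cap, its lowest 45 mm, is 22 x 22 square. May be absent.
- green_pot: Pale green flowerpot, 116 across, 85 high, with two wooden brushes standing in it; not part of the job. Origin at the centre of its underside.
- brush1: Wooden brush standing in the green pot, 175 long, 16 square handle, 30 wide head at the top; origin at its foot. Leave alone.
- brush2: Second wooden brush, the same. Leave alone.
- tape_roll: Yellow ring of packing tape lying flat, 96 outside, 45 high; origin under its centre. Leave alone.
- bowl: White bowl, 100 across, 50 high; origin under its centre. Leave alone.
- saucer: Terracotta saucer, 100 across, 14 high; origin under its centre. Leave alone.
- carton: Small brown carton 90 x 120 x 60 high; origin under its centre. Leave alone.
Not all that is in view belongs to the job. What is shaped like the marker4 but purple is not meant.

How it is judged:
By the outcome, as a careful person would: the job done as asked, in the order asked, and still so for the second after the job is handed in, with the robot touching nothing.
Of marker1, marker2, marker3, marker4 only 3 to 4 are there at a start; the rules pass over those that are not, and their reading is None.
At some moment in a run one of black_pot may be knocked a few centimetres aside while the robot is not near it.
Once in a run the grip may slacken for a moment while it holds something.
It also fails if it takes over 208 s, if anything falls off the work surface, if the arm or the gripper's body presses on something with over 40 N, if the wrist force passes 120 N, or if a joint passes its speed limit or range.

### The arm

A 7-joint arm with a two-finger parallel gripper is mounted at the origin on the work surface. World frame = base frame: x ahead of the robot, y to its left, z up, the work surface at z = 0. Lengths are in m, angles in rad, forces in N, time in s.
With the tool pointing down it reaches from about 0.425 to 0.925 m from the base axis. Payload 6.8 kg.
Tool frame: the origin (TCP) lies at the very end of the fingers, on their centre line; the grasp point (between the pads) lies bot.grip_depth behind it (bot.grip_depth is the distance from the TCP to the grasp point, in m); z points along the fingers, y is the line along which they close (so a half turn about z gives the same grasp; the last joint's range is limited). The gripper opens to 85 mm and grips with 20 to 120 N. Pads are 22 mm wide; open, the fingers measure 114 mm over their backs; the gripper's body (76 mm by 85 mm) begins 54 mm behind the grasp point. The pads swing forward as they close: fully open they stand 13 mm farther back than shut.
Start: joints at [1.111, 0.477, 0.022, 1.555, -0.011, 1.109, -0.083], TCP at [0.233, -0.634, 0.231] pointing down, gripper open.
Joint ranges: [-2.96, 2.96], [-0.34, 2.1], [-1.41, 1.46], [0.24, 2.44], [-1.37, 4.51], [0.17, 1.92], [-2.96, 2.96]. Speed limits (rad/s): [2.39, 2.39, 3.14, 3.14, 3.14, 3.14, 3.14].

### API

Orientations are given as a unit quaternion [w, x, y, z].
In Python, from station import bot gives the robot as it stands.
- The arm moves only by the tool send_rows, never from a script. Its arguments are lists of equal length, an entry for each row: "slide": the shift along the tool's x, y, z in mm, a list of three; "roll": the turn about the tool's z in degrees; "claw": the opening, from 0 (shut) to 1 (fully open). A call has exactly 8 rows; each row is the pose to reach, as a shift and turn from the pose commanded when the call began, along the tool's axes at that moment; what a row does not reach only later rows make up. A row lasts 1/12 s, in which the tool goes at most 41.7 mm and 7.16 degrees, less where a joint would pass 70% of its speed; a pose out of reach is approached as far as the arm can. A call with a gripper value outside its range is refused whole. The fingers move at their own pace and stop on an object; "force" is the grip in N (left out, the last holds). Time passes only in rows, so rows that repeat a pose let the fingers close, or fill a call up. It gives the time, the measured TCP pose, the force, the opening and the grip force at its end, in the units of the state.
- bot.get_obs(): the state, without advancing time (a new reading comes with each control period).
- bot.read_camera(name): name is "scene" or "top" or "wrist"; returns the picture (480x640x3 uint8, red, green, blue); there is no depth.
- bot.camera_model(name): a dict with "camera_matrix" (3x3 intrinsics, pixels), "D" ([k1, k2, p1, p2, k3] as OpenCV has them; the pictures are not rectified), "camera_from_world" (4x4, takes a point from world to camera coordinates). Camera axes: x right, y down, z forward; pixel columns grow to the right and rows downward; lengths in m; the calibration is good to about 2 mm. A picture is of the moment at which its call begins: read the wrist's pose just before it. camera_model takes no time and is no camera call; for the wrist camera it gives the pose at the moment of the call.
- bot.hand_in(): hands the job in; it is judged then, once.
The state is a dict: "t": time; "q": joint angles; "joint_vel": joint speeds; "joint_torque": joint torques, N m; "eef_pos": TCP position; "tool_rot": TCP orientation; "contact_force": force on the tool from outside, world axes, zero at the start; "torque": the same for the moment, N m; "gripper_width": opening from 0.0 (shut) to 1.0 (fully open); "grasp_force": force on a finger pad.
Only numpy, scipy, OpenCV 4.12 (cv2) and the standard library are available. Lean on these libraries where they do the work, as an engineer would, in place of code of your own. Each camera call takes 0.05 s, during which the arm holds its last target. There are 200 camera calls.

## Working session

There is one attempt and no reset: what is moved stays moved. The work goes in short steps, Python scripts to look and compute and a tool call to move; the robot and the scene stay as the last step left them, time stands still between calls to the robot, and variables do not carry over. Pictures are saved under pics/ and viewed, at most 14 in all, crops included, and the job is handed in when it is done.

Besides the shell and the picture viewer there is one more tool, called after "Request:" as a command line: name --pt "numbers of a row" for each row, then --argument value for the rest. send_rows: Moves the arm, as the interface text tells. Its arguments: {"type":"object","properties":{"slide":{"type":"array","items":{"type":"array","items":{"type":"number"}}},"roll":{"type":"array","items":{"type":"number"}},"claw":{"type":"array","items":{"type":"number"}},"force":{"type":"number"}},"required":["slide","roll","claw"]}

```bash
ls; mkdir -p pics; python3 - <<'E'
from station import bot
import cv2,numpy as np
o=bot.get_obs();print({k:np.round(v,3) if not isinstance(v,dict) else v for k,v in o.items()}, bot.grip_depth)
for n in["scene","top","wrist"]:
    m=bot.camera_model(n);print(n,np.round(m["camera_matrix"],1).tolist(),np.round(m["D"],3),np.round(m["camera_from_world"],3).tolist())
    im=bot.read_camera(n);cv2.imwrite(f"pics/{n}0.png",im[:,:,::-1])
E
```

```text
pics
{'t': np.float64(0.0), 'q': array([ 1.111,  0.478,  0.022,  1.556, -0.012,  1.109, -0.083]), 'joint_vel': array([ 0.   ,  0.001,  0.001, -0.001,  0.001, -0.001,  0.001]), 'joint_torque': array([ 0.0000e+00, -5.9645e+01,  1.6080e+00, -2.8119e+01,  1.3000e-02,
        9.0000e-03, -0.0000e+00]), 'eef_pos': array([ 0.232, -0.633,  0.23 ]), 'tool_rot': array([-0.001,  0.985,  0.175, -0.   ]), 'contact_force': array([-0.02 ,  0.868, -0.07 ]), 'torque': array([0.034, 0.031, 0.045]), 'grasp_force': np.float64(0.0), 'gripper_width': np.float64(0.999)} 0.0187
scene [[599.6, 0.0, 312.4], [0.0, 599.6, 238.1], [0.0, 0.0, 1.0]] [0.048 0.    0.    0.    0.   ] [[-0.629, -0.777, 0.001, 0.369], [-0.739, 0.598, -0.311, 0.474], [0.241, -0.197, -0.95, 1.292], [0.0, 0.0, 0.0, 1.0]]
top [[451.8, 0.0, 318.3], [0.0, 451.8, 236.5], [0.0, 0.0, 1.0]] [0.003 0.    0.    0.    0.   ] [[-0.005, -1.0, -0.024, 0.037], [-0.985, 0.009, -0.171, 0.588], [0.172, 0.023, -0.985, 1.054], [0.0, 0.0, 0.0, 1.0]]
wrist [[419.7, 0.0, 316.2], [0.0, 419.7, 238.4], [0.0, 0.0, 1.0]] [0.029 0.    0.    0.    0.   ] [[0.343, -0.939, -0.001, -0.674], [-0.907, -0.331, 0.262, -0.032], [-0.247, -0.089, -0.965, 0.378], [0.0, 0.0, 0.0, 1.0]]
```

View pics/scene0.png

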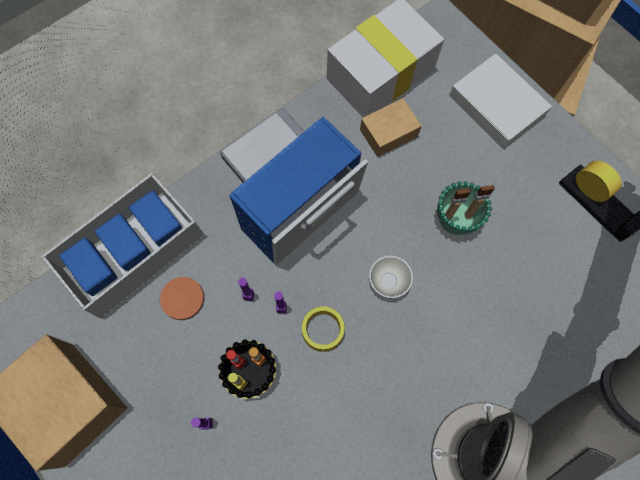

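View pics/top0.png

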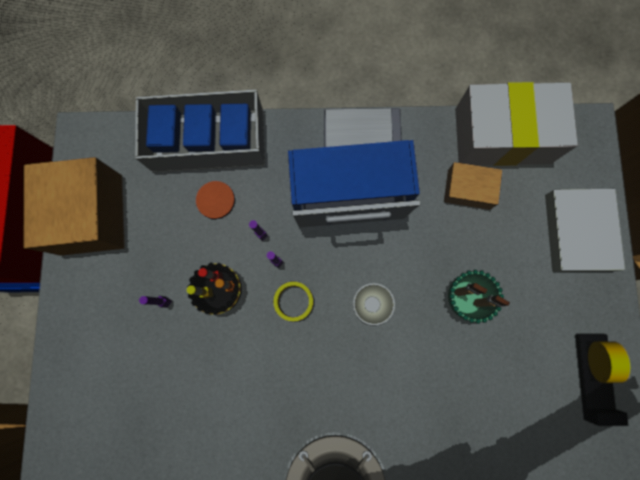

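```bash
cat > h.py <<'E'
import cv2,numpy as np
from station import bot
from scipy.spatial.transform import Rotation as R
def ray(n,uv,m=None):
    m=m or bot.camera_model(n)
    p=cv2.undistortPoints(np.array(uv,float).reshape(-1,1,2),m["camera_matrix"],np.array(m["D"])).reshape(-1,2)
    T=np.array(m["camera_from_world"]);c=-T[:3,:3].T@T[:3,3]
    return c,np.c_[p,np.ones(len(p))]@T[:3,:3]
def plane(n,uv,z,m=None):
    c,d=ray(n,uv,m);return c+d*((z-c[2])/d[:,2])[:,None]
def tri(uvs):  # {camera:(u,v)} -> point, residual
    A=np.zeros((3,3));b=np.zeros(3);L=[]
    for n,uv in uvs.items():
        c,d=ray(n,[uv]);d=d[0]/np.linalg.norm(d[0]);P=np.eye(3)-np.outer(d,d);A+=P;b+=P@c;L.append((c,P))
    x=np.linalg.solve(A,b);return x,max(np.linalg.norm(P@(x-c)) for c,P in L)
def proj(n,X,m=None):
    m=m or bot.camera_model(n);T=np.array(m["camera_from_world"])
    return cv2.projectPoints(np.atleast_2d(X).astype(float),cv2.Rodrigues(T[:3,:3])[0],T[:3,3],m["camera_matrix"],np.array(m["D"]))[0].reshape(-1,2)
HUE={"red":[(0,4),(174,180)],"orange":[(5,18)],"yellow":[(23,34)],"blue":[(100,125)],"purple":[(126,155)]}
def mask(im,c,s=120,v=70):
    h=cv2.cvtColor(im,cv2.COLOR_RGB2HSV);k=0
    for a,b in HUE[c]:k=k|cv2.inRange(h,(a,s,v),(b,255,255))
    return k
def blobs(k,amin=8):
    n,l,s,c=cv2.connectedComponentsWithStats(k)
    return [(c[i].round(1).tolist(),s[i].tolist()) for i in range(1,n) if s[i,4]>=amin]
def go(target,yaw):
    """slide mm & roll deg from the measured pose; yaw = world angle of the tool's y (closing line), deg"""
    o=bot.get_obs();M=R.from_quat(np.roll(o["tool_rot"],-1)).as_matrix()
    y=np.degrees(np.arctan2(M[1,1],M[0,1]))
    r=-((yaw-y+90)%180-90)
    return (M.T@(np.array(target)-o["eef_pos"])*1000).round(1),round(r,1)
E
python3 - <<'E'
from h import *
for n in["scene","top"]:
    im=cv2.imread(f"pics/{n}0.png")[:,:,::-1]
    for c in HUE:
        for b in blobs(mask(im,c)):
            u,v=b[0]
            print(n,c,b,plane(n,[b[0]],.15)[0].round(3))
    h=cv2.cvtColor(im,cv2.COLOR_RGB2HSV)
    k=cv2.inRange(h,(100,150,50),(125,255,255));cs=max(cv2.findContours(k,0,2)[0],key=cv2.contourArea)
    print(n,"roof",cv2.approxPolyDP(cs,4,True).reshape(-1,2).tolist())
# crops
a=cv2.imread("pics/scene0.png")[110:420,180:400];b=cv2.imread("pics/top0.png")[130:320,180:430]
f=lambda x:cv2.resize(x,(400,int(x.shape[0]*400/x.shape[1])),interpolation=2)
a,b=f(a),f(b);w=np.zeros((564,800,3),np.uint8);w[:a.shape[0],:400]=a[:564];w[:b.shape[0],400:]=b
cv2.imwrite("pics/crop1.png",w);print(np.shape(a),np.shape(b))
E
```

```text
scene red ([233.5, 357.1], [226, 350, 18, 17, 136]) [0.485 0.286 0.15 ]
scene orange ([486.7, 187.9], [481, 186, 13, 5, 40]) [ 0.431 -0.368  0.15 ]
scene orange ([462.9, 191.1], [457, 189, 13, 5, 50]) [ 0.458 -0.322  0.15 ]
scene orange ([181.6, 298.0], [161, 278, 43, 41, 1393]) [0.651 0.297 0.15 ]
scene orange ([255.5, 355.2], [249, 347, 16, 19, 142]) [0.461 0.249 0.15 ]
scene yellow ([390.1, 51.7], [356, 15, 61, 86, 1748]) [ 0.828 -0.434  0.15 ]
scene yellow ([598.4, 180.6], [576, 161, 45, 41, 1283]) [ 0.29  -0.568  0.15 ]
scene yellow ([322.6, 328.0], [302, 307, 42, 44, 646]) [0.418 0.109 0.15 ]
scene yellow ([235.9, 379.9], [227, 373, 19, 17, 157]) [0.446 0.309 0.15 ]
scene blue ([632.6, 5.5], [623, 0, 17, 15, 96]) [ 0.555 -0.967  0.15 ]
scene blue ([294.5, 175.2], [230, 117, 131, 118, 6757]) [ 0.721 -0.058  0.15 ]
scene blue ([153.8, 215.8], [129, 191, 51, 51, 1380]) [0.837 0.239 0.15 ]
scene blue ([120.2, 239.7], [95, 214, 51, 53, 1453]) [0.837 0.325 0.15 ]
scene blue ([85.2, 264.1], [60, 238, 52, 54, 1524]) [0.837 0.412 0.15 ]
scene purple ([242.3, 282.0], [239, 278, 8, 9, 54]
[... 1692 characters left out ...]
03, 343, 28, 40, 755]) [ 0.299 -0.593  0.15 ]
top blue ([233.5, 123.9], [220, 103, 28, 42, 1115]) [0.839 0.228 0.15 ]
top blue ([160.4, 125.1], [146, 105, 29, 41, 1114]) [0.839 0.4   0.15 ]
top blue ([196.9, 124.5], [183, 104, 29, 42, 1134]) [0.839 0.314 0.15 ]
top blue ([352.7, 171.9], [288, 140, 132, 64, 6894]) [ 0.719 -0.048  0.15 ]
top blue ([19.5, 286.0], [0, 284, 40, 5, 200]) [0.465 0.694 0.15 ]
top purple ([252.8, 224.3], [249, 221, 8, 8, 46]) [0.6   0.178 0.15 ]
top purple ([270.6, 255.3], [267, 252, 8, 8, 48]) [0.529 0.137 0.15 ]
top purple ([142.9, 299.8], [139, 296, 8, 8, 50]) [0.433 0.416 0.15 ]
top roof [[412, 141], [289, 151], [292, 203], [417, 194]]
(563, 400, 3) (304, 400, 3)
```

View pics/crop1.png

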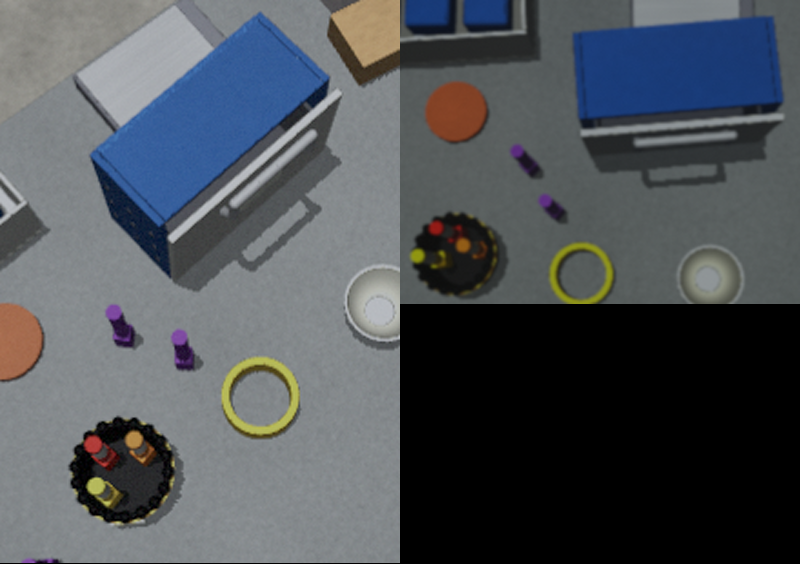

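```bash
python3 - <<'E'
from h import *
print("roof",plane("top",[[412,141],[289,151],[292,203],[417,194]],.22).round(3).tolist())
for s,t in[((308,223),(327,219)),((352.7,184.8),(390.6,215))]:
    print("bar",[np.round(q,3) for q in tri({"scene":s,"top":t})])
E
```

```text
roof [[0.764, -0.172, 0.22], [0.745, 0.091, 0.22], [0.63, 0.084, 0.22], [0.647, -0.177, 0.22]]
bar [array([0.589, 0.011, 0.245]), np.float64(0.001)]
bar [array([ 0.603, -0.121,  0.217]), np.float64(0.0)]
```

```bash
python3 - <<'E'
from h import *
b=plane("top",[[327,219],[390.6,215],[358.8,217]],.242);print(b.round(4).tolist(), np.degrees(np.arctan2(*(b[0]-b[1])[[0,1]])))
b=plane("scene",[[308,223],[352.7,184.8]],.242);print(b.round(4).tolist())
print(go([.597,-.053,.34],4))
E
```

```text
[[0.5905, 0.011, 0.242], [0.5975, -0.118, 0.242], [0.594, -0.0536, 0.242]] -3.0985120322687187
[[0.5884, 0.0097, 0.242], [0.5955, -0.1135, 0.242]]
(array([ 542.2, -419.2, -108.9]), np.float64(-73.8))
```

Request:
send_rows --pt "0 0 -40" --pt "0 0 -80" --pt "30 -20 -110" --pt "60 -45 -110" --pt "90 -70 -110" --pt "120 -93 -110" --pt "150 -116 -110" --pt "180 -139 -110" --roll '[0, -7, -14, -21, -28, -35, -42, -49]' --claw '[0.5, 0.5, 0.5, 0.5, 0.5, 0.5, 0.5, 0.5]' --force 40

```text
t: 0.82
eef_pos: [0.3542, -0.4393, 0.3413]
tool_rot: [-0.0, 0.822, 0.57, -0.0]
contact_force: [0.9, -1.1, -0.5]
gripper_width: 0.499
grasp_force: 0.0
```

```bash
python3 -c "
from h import *
print(go([.593,-.053,.33],3.5))"
```

```text
(array([445.5,  88.4,  11.1]), np.float64(-24.0))
```

Request:
send_rows --pt "38 8 0" --pt "76 15 0" --pt "114 23 0" --pt "152 30 0" --pt "190 38 5" --pt "228 45 8" --pt "266 53 11" --pt "304 60 11" --roll '[-3, -6, -9, -12, -15, -18, -21, -24]' --claw '[0.5, 0.5, 0.5, 0.5, 0.5, 0.5, 0.5, 0.5]'

```text
t: 1.48
eef_pos: [0.5181, -0.1767, 0.3296]
tool_rot: [-0.0, 0.687, 0.727, -0.0]
contact_force: [0.4, -0.0, 0.4]
gripper_width: 0.499
grasp_force: 0.0
```

```bash
python3 -c "
from h import *
print(go([.593,-.053,.30],3.5))"
```

```text
(array([119.2,  81.9,  29.5]), np.float64(-0.2))
```

Request:
send_rows --pt "30 20 0" --pt "60 40 0" --pt "90 60 0" --pt "119 82 0" --pt "119 82 15" --pt "119 82 15" --pt "119 82 15" --pt "119 82 15" --roll '[0, 0, 0, 0, 0, 0, 0, 0]' --claw '[0.4, 0.4, 0.4, 0.4, 0.4, 0.4, 0.4, 0.4]'

```text
t: 2.15
eef_pos: [0.5929, -0.0566, 0.3155]
tool_rot: [0.0, 0.688, 0.726, -0.0]
contact_force: [-0.0, 0.3, 0.6]
gripper_width: 0.4
grasp_force: 0.0
```

```bash
python3 -c "
from h import *
m=bot.camera_model('wrist');im=bot.read_camera('wrist');cv2.imwrite('pics/w1.png',im[:,:,::-1])
o=bot.get_obs();print(o['eef_pos'].round(4),proj('wrist',[[.5905,.011,.242],[.5975,-.118,.242],[.593,-.053,.242],o['eef_pos']],m).round(0).tolist(),go([.593,-.053,.228],3.5))"
```

```text
[ 0.593  -0.0567  0.3158] [[319.0, 122.0], [319.0, 355.0], [317.0, 246.0], [317.0, 313.0]] (array([ 3.8,  0.1, 87.8]), np.float64(-0.5))
```

View pics/w1.png

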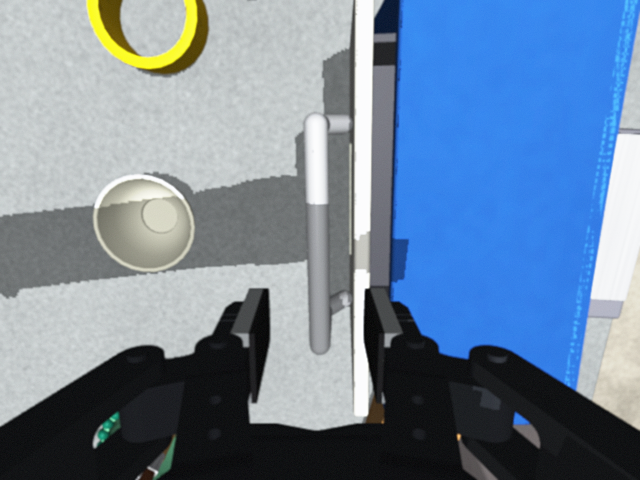

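Request:
send_rows --pt "4 0 20" --pt "4 0 40" --pt "4 0 60" --pt "4 0 75" --pt "4 0 87" --pt "4 0 87" --pt "4 0 87" --pt "4 0 87" --roll '[0, 0, 0, 0, 0, 0, 0, 0]' --claw '[0.4, 0.4, 0.4, 0.4, 0.4, 0.2, 0.2, 0.2]'

```text
t: 2.87
eef_pos: [0.5938, -0.0514, 0.2296]
tool_rot: [0.001, 0.688, 0.726, 0.001]
contact_force: [0.9, -0.5, 0.8]
gripper_width: 0.203
grasp_force: 0.0
```

```bash
python3 - <<'E'
from h import *
o=bot.get_obs();print(o['contact_force'].round(1),o['gripper_width'])
# path: bar around hinge; front edge mid .6385,-.0465
M=R.from_quat(np.roll(o["tool_rot"],-1)).as_matrix()
xr=np.array([np.cos(np.radians(3.7)),np.sin(np.radians(3.7)),0])
print((M.T@xr).round(3))
th0=.105;f=lambda t:np.array([-.020*np.cos(t)-.230*np.sin(t),.230*np.cos(t)-.020*np.sin(t)])
for t in np.linspace(th0,.72,13):
    d=f(t)-f(th0);print(round(t,3),(M.T@(xr*d[0]+[0,0,d[1]])*1000).round(1).tolist())
E
```

```text
[ 0.9 -0.5  0.8] 0.20278458652596365
[0.01  1.    0.002]
0.105 [0.0, 0.0, 0.0]
0.156 [-0.1, -11.6, 2.5]
0.208 [-0.2, -23.0, 5.6]
0.259 [-0.3, -34.2, 9.3]
0.31 [-0.5, -45.2, 13.6]
0.361 [-0.6, -56.0, 18.4]
0.412 [-0.7, -66.6, 23.8]
0.464 [-0.8, -76.8, 29.7]
0.515 [-0.9, -86.8, 36.2]
0.566 [-1.0, -96.4, 43.1]
0.617 [-1.1, -105.6, 50.5]
0.669 [-1.2, -114.4, 58.4]
0.72 [-1.2, -122.8, 66.7]
```

Request:
send_rows --pt "0 -12 3" --pt "0 -23 6" --pt "0 -34 9" --pt "0 -45 14" --pt "0 -56 18" --pt "0 -67 24" --pt "0 -77 30" --pt "0 -77 30" --roll '[0, 0, 0, 0, 0, 0, 0, 0]' --claw '[0.2, 0.2, 0.2, 0.2, 0.2, 0.2, 0.2, 0.2]'

```text
t: 3.53
eef_pos: [0.5149, -0.0557, 0.1987]
tool_rot: [0.0, 0.687, 0.726, -0.0]
contact_force: [-0.7, -0.3, 0.5]
gripper_width: 0.201
grasp_force: 0.0
```

Request:
send_rows --pt "0 -10 6" --pt "0 -19 13" --pt "0 -28 20" --pt "0 -37 28" --pt "0 -43 34" --pt "0 -46 37" --pt "0 -49 38" --pt "0 -49 38" --roll '[0, 0, 0, 0, 0, 0, 0, 0]' --claw '[0.2, 0.2, 0.2, 0.2, 0.2, 0.2, 0.2, 0.2]'

```text
t: 4.2
eef_pos: [0.4673, -0.058, 0.1605]
tool_rot: [0.0, 0.687, 0.726, 0.0]
contact_force: [-0.3, 0.4, 0.6]
gripper_width: 0.199
grasp_force: 0.0
```

```bash
python3 -c "
from h import *
m=bot.camera_model('wrist');im=bot.read_camera('wrist');cv2.imwrite('pics/w2.png',im[:,:,::-1])
im=bot.read_camera('top');cv2.imwrite('pics/t2.png',im[:,:,::-1]);o=bot.get_obs();print(o['contact_force'],o['eef_pos'])"
```

```text
[ 0.28486764 -0.02537044  0.49368383] [ 0.46785517 -0.05800207  0.1607449 ]
```

View pics/w2.png

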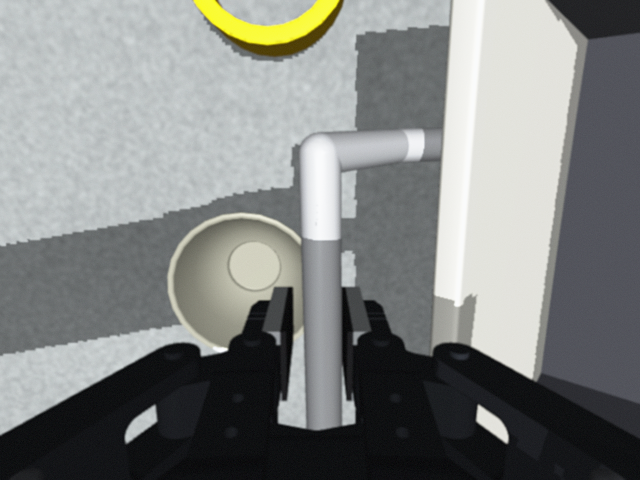

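Request:
send_rows --pt "0 -3 2" --pt "0 -6 4" --pt "0 -8 6" --pt "0 -10 7" --pt "0 -12 8" --pt "0 -12 8" --pt "0 -12 8" --pt "0 -12 8" --roll '[0, 0, 0, 0, 0, 0, 0, 0]' --claw '[0.2, 0.2, 0.2, 0.2, 0.2, 0.2, 0.2, 0.2]'

```text
t: 4.97
eef_pos: [0.4611, -0.0582, 0.1548]
tool_rot: [0.004, 0.687, 0.726, 0.004]
contact_force: [11.9, -0.0, 3.7]
gripper_width: 0.203
grasp_force: 5.7
```

Request:
send_rows --pt "0 6 -3" --pt "0 8 -20" --pt "0 8 -50" --pt "0 8 -90" --pt "0 8 -130" --pt "-35 4 -150" --pt "-70 0 -150" --pt "-110 0 -150" --roll '[0, 0, 0, 0, 0, 0, 0, 0]' --claw '[0.3, 0.3, 0.3, 0.3, 0.3, 0.5, 0.5, 0.5]'

```text
t: 5.63
eef_pos: [0.461, -0.1688, 0.3041]
tool_rot: [0.001, 0.686, 0.727, 0.0]
contact_force: [0.4, 0.5, -0.2]
gripper_width: 0.499
grasp_force: 0.0
```

```bash
python3 -c "
from h import *
print(go([.45,.23,.26],0))"
```

```text
(array([398.8,  11.9,  43.5]), np.float64(3.3))
```

Request:
send_rows --pt "41 0 0" --pt "82 2 0" --pt "123 4 0" --pt "164 6 0" --pt "205 8 0" --pt "246 10 0" --pt "287 12 0" --pt "328 12 0" --roll '[0, 0, 3, 3, 3, 3, 3, 3]' --claw '[0.5, 0.5, 0.5, 0.5, 0.5, 0.5, 0.5, 0.5]'

```text
t: 6.3
eef_pos: [0.4543, 0.161, 0.302]
tool_rot: [-0.0, 0.706, 0.708, -0.001]
contact_force: [1.0, -0.2, 0.6]
gripper_width: 0.504
grasp_force: 0.0
```

```bash
python3 - <<'E'
from h import *
m=bot.camera_model('wrist');im=bot.read_camera('wrist');cv2.imwrite('pics/w3.png',im[:,:,::-1])
t=bot.read_camera('top');cv2.imwrite('pics/t3.png',t[:,:,::-1])
for c in["red","orange","yellow","blue","purple"]:
    for n,i,mm in(("top",t,None),("wrist",im,m)):
        for b in blobs(mask(i,c),30):
            p=plane(n,[b[0]],.153,mm)[0]
            if .38<p[0]<.56 and .2<p[1]<.36:print(c,n,b,p.round(4))
# flap check
X=np.array([[.6285-.1635*.998,-.047-.1635*.065,.178]]);print(proj('top',X))
print(bot.get_obs()['eef_pos'])
E
```

```text
red wrist ([377.0, 17.8], [362, 0, 32, 40, 1092]) [0.4918 0.291  0.153 ]
red wrist ([358.5, 49.3], [345, 26, 31, 40, 681]) [0.4808 0.2732 0.153 ]
orange wrist ([332.8, 88.0], [318, 58, 35, 54, 736]) [0.4648 0.2501 0.153 ]
yellow wrist ([316.7, 19.8], [301, 0, 31, 38, 670]) [0.4542 0.29   0.153 ]
yellow wrist ([252.8, 44.3], [252, 35, 3, 18, 38]) [0.4137 0.276  0.153 ]
yellow wrist ([396.7, 48.8], [396, 40, 3, 20, 42]) [0.5051 0.2734 0.153 ]
yellow wrist ([256.7, 69.8], [254, 63, 5, 17, 43]) [0.4156 0.2611 0.153 ]
yellow wrist ([390.4, 73.4], [389, 66, 5, 18, 38]) [0.5018 0.2589 0.153 ]
yellow wrist ([337.3, 80.5], [325, 69, 25, 27, 429]) [0.4676 0.2547 0.153 ]
yellow wrist ([268.1, 92.0], [264, 86, 9, 14, 60]) [0.4225 0.2476 0.153 ]
yellow wrist ([376.4, 94.7], [373, 91, 8, 9, 31]) [0.4933 0.246  0.153 ]
yellow wrist ([286.7, 109.3], [282, 105, 10, 10, 51]) [0.4344 0.2369 0.153 ]
yellow wrist ([356.6, 110.8], [352, 108, 11, 7, 38]) [0.4807 0.2359 0.153 ]
yellow wrist ([308.7, 118.7], [302, 115, 14, 8, 70]) [0.449 0.231 0.153]
yellow wrist ([331.9, 119.9], [327, 117, 11, 7, 45]) [0.4644 0.2302 0.153 ]
[[360.0183816  282.80632561]]
[0.45290596 0.16684262 0.3024675 ]
```

View pics/w3.png

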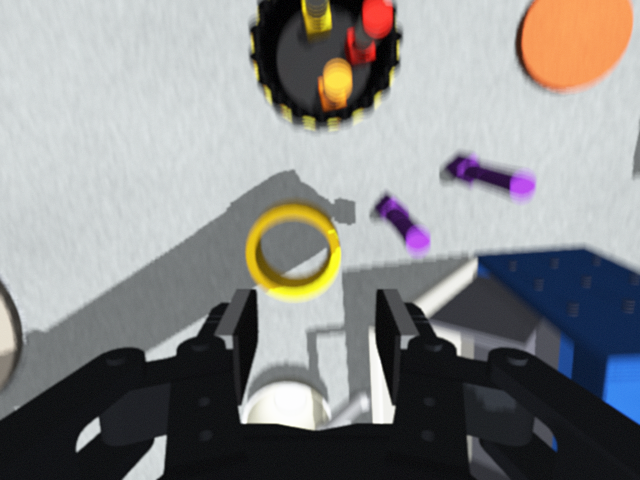

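View pics/t3.png

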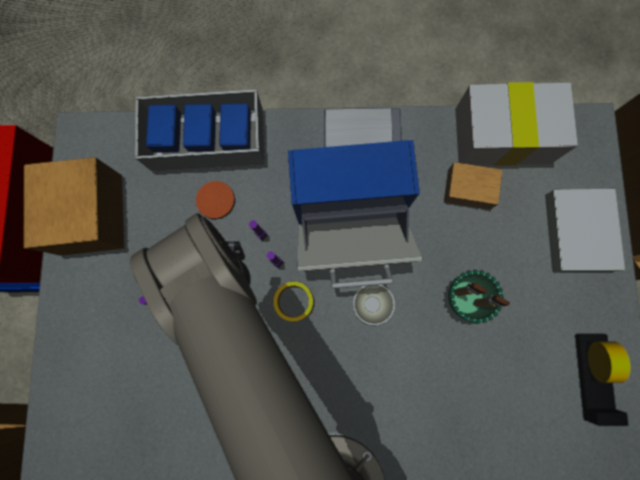

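Request:
send_rows --pt "20 5 0" --pt "40 10 10" --pt "60 14 30" --pt "70 16 50" --pt "70 16 65" --pt "70 16 65" --pt "70 16 65" --pt "70 16 65" --roll '[0, 0, 0, 0, 0, 0, 0, 0]' --claw '[0.5, 0.5, 0.5, 0.5, 0.5, 0.5, 0.5, 0.5]'

```text
t: 7.07
eef_pos: [0.4713, 0.2291, 0.2379]
tool_rot: [0.0, 0.706, 0.708, -0.0]
contact_force: [-1.1, 1.4, -0.0]
gripper_width: 0.501
grasp_force: 0.0
```

```bash
cat > look.py <<'E'
from h import *
import sys
name=sys.argv[1]
m=bot.camera_model('wrist');im=bot.read_camera('wrist');cv2.imwrite(f'pics/{name}.png',im[:,:,::-1])
h=cv2.cvtColor(im,cv2.COLOR_RGB2HSV)
print(bot.get_obs()['eef_pos'].round(4))
for c,r in dict(red=[(0,6),(172,180)],orange=[(7,21)],yellow=[(22,34)]).items():
    k=0
    for a,b in r:k=k|cv2.inRange(h,(a,120,150),(b,255,255))
    k=cv2.morphologyEx(k,cv2.MORPH_OPEN,np.ones((7,7)))
    for b in blobs(k,150):
        p=plane('wrist',[b[0]],.153,m)[0];print(c,b,p.round(4),go([p[0],p[1],.11],0))
E
python3 look.py w4
```

```text
[0.4716 0.2293 0.2383]
red ([355.5, 136.3], [338, 117, 37, 39, 1167]) [0.4918 0.2896 0.153 ] (array([ 60.3,  20.2, 128.3]), np.float64(0.1))
orange ([583.9, 110.6], [524, 49, 116, 124, 11665]) [0.6079 0.3017 0.153 ] (array([ 72.2, 136.3, 128.5]), np.float64(0.1))
orange ([307.6, 215.3], [294, 206, 30, 19, 432]) [0.4665 0.2473 0.153 ] (array([ 18. ,  -5.2, 128.3]), np.float64(0.1))
yellow ([283.5, 87.8], [264, 68, 43, 41, 1283]) [0.4546 0.3135 0.153 ] (array([ 84.2, -17. , 128.3]), np.float64(0.1))
yellow ([312.1, 201.8], [297, 193, 29, 20, 402]) [0.469  0.2548 0.153 ] (array([ 25.6,  -2.7, 128.3]), np.float64(0.1))
yellow ([292.9, 353.8], [246, 304, 78, 96, 1950]) [0.4571 0.1619 0.153 ] (array([-67.4, -14.7, 128.3]), np.float64(0.1))
```

View pics/w4.png

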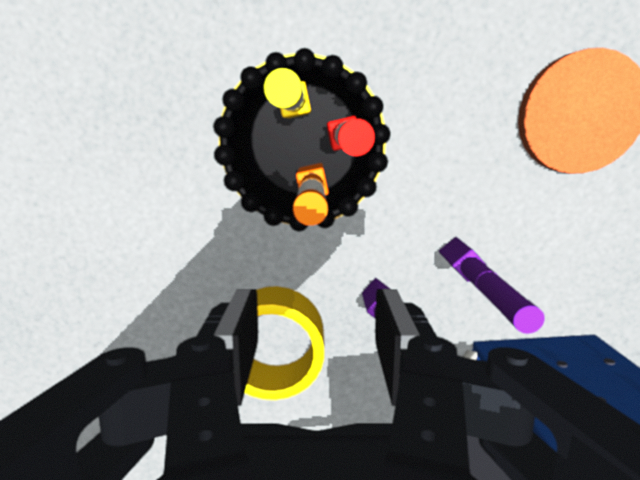

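Request:
send_rows --pt "11 -2 10" --pt "22 -3 30" --pt "22 -3 55" --pt "22 -3 80" --pt "22 -3 105" --pt "22 -3 126" --pt "22 -3 126" --pt "22 -3 126" --roll '[0, 0, 0, 0, 0, 0, 0, 0]' --claw '[0.45, 0.45, 0.45, 0.45, 0.45, 0.45, 0.45, 0.1]' --force 40

```text
t: 7.78
eef_pos: [0.4682, 0.2513, 0.1118]
tool_rot: [-0.0, 0.706, 0.708, -0.0]
contact_force: [-0.3, -1.1, 0.7]
gripper_width: 0.323
grasp_force: 0.0
```

Request:
send_rows --pt "0 0 0" --pt "0 0 0" --pt "0 0 0" --pt "0 0 0" --pt "0 0 -10" --pt "0 0 -20" --pt "0 0 -35" --pt "0 0 -35" --roll '[0, 0, 0, 0, 0, 0, 0, 0]' --claw '[0.1, 0.1, 0.1, 0.1, 0.1, 0.1, 0.1, 0.1]'

```text
t: 8.45
eef_pos: [0.4694, 0.253, 0.1496]
tool_rot: [0.001, 0.706, 0.708, 0.002]
contact_force: [0.3, -1.0, 0.2]
gripper_width: 0.195
grasp_force: 39.1
```

Request:
send_rows --pt "0 0 -30" --pt "0 0 -60" --pt "0 0 -95" --pt "0 0 -130" --pt "0 0 -155" --pt "0 0 -155" --pt "0 0 -155" --pt "0 0 -155" --roll '[0, 0, 0, 0, 0, 0, 0, 0]' --claw '[0.1, 0.1, 0.1, 0.1, 0.1, 0.1, 0.1, 0.1]'

```text
t: 9.12
eef_pos: [0.4676, 0.2512, 0.3005]
tool_rot: [0.0, 0.706, 0.708, -0.001]
contact_force: [-0.4, 0.0, -1.5]
gripper_width: 0.196
grasp_force: 39.1
```

```bash
python3 -c "
from h import *
print(go([.580,.01,.21],3.7))"; python3 look.py w5
```

```text
(array([-241.4,  111.9,   90.7]), np.float64(-3.6))
[0.4673 0.251  0.3   ]
red ([352.3, 167.3], [339, 153, 28, 29, 666]) [0.4919 0.2893 0.153 ] (array([ 38.5,  25. , 189.9]), np.float64(0.2))
orange ([545.6, 136.3], [495, 86, 103, 102, 8238]) [0.6195 0.3094 0.153 ] (array([ 58.2, 152.7, 189.6]), np.float64(0.2))
orange ([325.1, 244.6], [314, 239, 21, 13, 206]) [0.4737 0.2344 0.153 ] (array([-16.4,   6.7, 190. ]), np.float64(0.2))
orange ([298.2, 250.1], [292, 244, 14, 14, 159]) [0.4544 0.2303 0.153 ] (array([-20.4, -12.7, 190. ]), np.float64(0.2))
orange ([316.2, 375.8], [283, 346, 67, 60, 3197]) [0.4674 0.1277 0.153 ] (array([-1.231e+02,  1.000e-01,  1.901e+02]), np.float64(0.2))
yellow ([298.6, 129.9], [282, 115, 34, 31, 862]) [0.4556 0.314  0.153 ] (array([ 63.2, -11.3, 189.9]), np.float64(0.2))
```

View pics/w5.png

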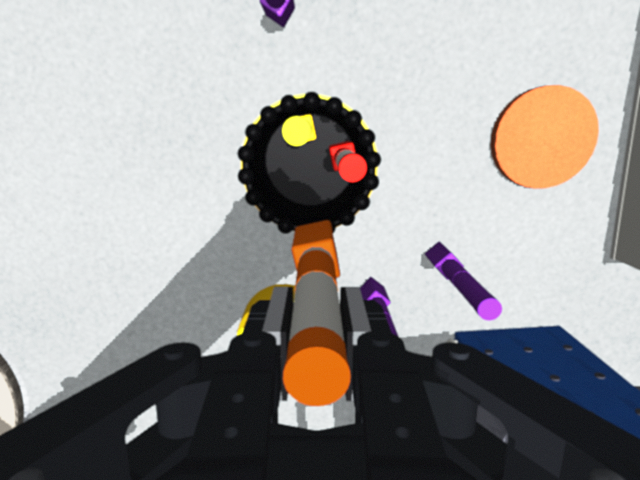

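Request:
send_rows --pt "-30 14 0" --pt "-65 30 0" --pt "-100 46 0" --pt "-135 62 0" --pt "-170 79 0" --pt "-205 95 0" --pt "-241 112 0" --pt "-241 112 0" --roll '[0, 0, 0, -2, -4, -4, -4, -4]' --claw '[0.1, 0.1, 0.1, 0.1, 0.1, 0.1, 0.1, 0.1]'

```text
t: 9.83
eef_pos: [0.5825, 0.0005, 0.2985]
tool_rot: [0.0, 0.685, 0.728, -0.002]
contact_force: [1.5, -1.8, -1.1]
gripper_width: 0.2
grasp_force: 39.1
```

Request:
send_rows --pt "0 0 20" --pt "0 0 40" --pt "0 0 60" --pt "0 0 75" --pt "0 0 85" --pt "0 0 85" --pt "0 0 85" --pt "0 0 85" --roll '[0, 0, 0, 0, 0, 0, 0, 0]' --claw '[0.1, 0.1, 0.1, 0.1, 0.1, 0.1, 0.1, 0.1]'

```text
t: 10.5
eef_pos: [0.5811, 0.0113, 0.2169]
tool_rot: [0.0, 0.681, 0.732, 0.0]
contact_force: [0.4, 0.2, 0.3]
gripper_width: 0.197
grasp_force: 28.8
```

```bash
python3 -c "
from h import *
im=bot.read_camera('wrist');cv2.imwrite('pics/w6.png',im[:,:,::-1])"
```

```text
(no output)
```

View pics/w6.png

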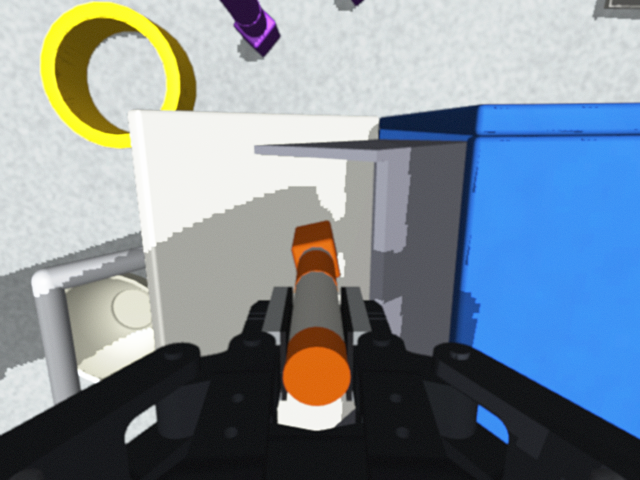

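Request:
send_rows --pt "0 0 5" --pt "0 0 8" --pt "0 0 8" --pt "0 0 8" --pt "0 0 8" --pt "0 0 8" --pt "0 0 8" --pt "0 0 8" --roll '[0, 0, 0, 0, 0, 0, 0, 0]' --claw '[0.1, 0.1, 0.5, 0.5, 0.5, 0.5, 0.5, 0.5]'

```text
t: 11.22
eef_pos: [0.5807, 0.011, 0.2084]
tool_rot: [0.0, 0.681, 0.732, 0.0]
contact_force: [0.3, 0.8, -0.1]
gripper_width: 0.5
grasp_force: 0.0
```

Request:
send_rows --pt "0 0 -30" --pt "0 0 -60" --pt "0 0 -95" --pt "40 0 -95" --pt "80 -8 -95" --pt "115 -26 -95" --pt "150 -44 -95" --pt "185 -62 -95" --roll '[0, 0, 0, 0, 0, 0, 0, 0]' --claw '[0.5, 0.5, 0.5, 0.5, 0.5, 0.5, 0.5, 0.5]'

```text
t: 11.88
eef_pos: [0.5043, 0.1926, 0.3035]
tool_rot: [0.0, 0.681, 0.732, 0.0]
contact_force: [0.7, 0.5, -0.5]
gripper_width: 0.499
grasp_force: 0.0
```

```bash
python3 -c "
from h import *
for n in('top','scene'):
  im=bot.read_camera(n);cv2.imwrite('pics/%s4.png'%n,im[:,:,::-1])
a=cv2.imread('pics/top4.png')[120:320,200:430];b=cv2.imread('pics/scene4.png')[110:310,200:430]
cv2.imwrite('pics/c4.png',cv2.resize(np.hstack([a,b]),(800,348)))"
python3 look.py w7
```

```text
[0.5034 0.1947 0.304 ]
red ([315.5, 88.8], [300, 72, 30, 38, 862]) [0.4933 0.2874 0.153 ] (array([ 93.1,  -2.8, 194.1]), np.float64(4.6))
orange ([522.5, 99.4], [471, 47, 104, 106, 8600]) [0.6298 0.2914 0.153 ] (array([ 86.2, 133.6, 194.2]), np.float64(4.6))
yellow ([258.7, 41.4], [244, 25, 30, 34, 823]) [0.4548 0.3127 0.153 ] (array([121.4, -39.2, 194.1]), np.float64(4.6))
yellow ([241.6, 276.6], [194, 244, 93, 81, 1966]) [0.4494 0.152  0.153 ] (array([-38.3, -57.4, 193.9]), np.float64(4.6))
```

View pics/c4.png

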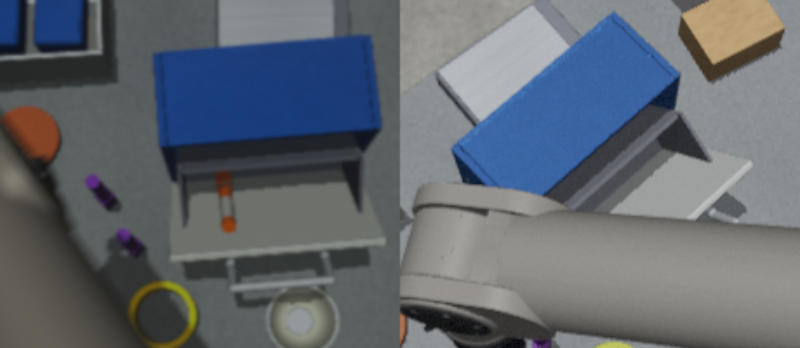

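```bash
python3 -c "
from h import *
print(go([.493,.2885,.25],50))"
```

```text
(array([94.3, -2.9, 54.1]), np.float64(-45.4))
```

Request:
send_rows --pt "25 0 0" --pt "55 -1 0" --pt "80 -2 0" --pt "94 -3 10" --pt "94 -3 25" --pt "94 -3 40" --pt "94 -3 54" --pt "94 -3 54" --roll '[-7, -14, -21, -28, -35, -42, -45, -45]' --claw '[0.45, 0.45, 0.45, 0.45, 0.45, 0.45, 0.45, 0.45]'

```text
t: 12.7
eef_pos: [0.4956, 0.2819, 0.2462]
tool_rot: [-0.001, 0.349, 0.937, -0.002]
contact_force: [-0.6, -1.8, 0.1]
gripper_width: 0.448
grasp_force: 0.0
```

```bash
python3 look.py w8; python3 -c "
from h import *
print(go([.493,.2885,.112],50))"
```

```text
[0.496  0.2826 0.2478]
red ([322.1, 230.2], [307, 215, 31, 31, 782]) [0.4918 0.2893 0.153 ] (array([  7.4,   2.7, 137.8]), np.float64(49.0))
orange ([470.8, 323.0], [422, 290, 95, 70, 4716]) [0.5953 0.3197 0.153 ] (array([-50.7,  93.6, 137.5]), np.float64(49.0))
yellow ([311.8, 148.2], [294, 126, 37, 43, 1193]) [0.4531 0.3152 0.153 ] (array([ 53.6,  -3.1, 137.8]), np.float64(49.0))
yellow ([108.9, 285.0], [54, 235, 111, 102, 3399]) [0.4342 0.1713 0.153 ] (array([ -26.6, -124.1,  138.1]), np.float64(49.0))
(array([  6. ,   2.9, 135.8]), np.float64(-1.0))
```

Request:
send_rows --pt "6 3 10" --pt "6 3 35" --pt "6 3 65" --pt "6 3 95" --pt "6 3 120" --pt "6 3 135" --pt "6 3 135" --pt "6 3 135" --roll '[0, 0, 0, 0, 0, 0, 0, 0]' --claw '[0.45, 0.45, 0.45, 0.45, 0.45, 0.45, 0.45, 0.1]'

```text
t: 13.42
eef_pos: [0.4932, 0.2912, 0.1147]
tool_rot: [-0.0, 0.349, 0.937, 0.0]
contact_force: [0.5, 1.4, 0.9]
gripper_width: 0.322
grasp_force: 0.0
```

Request:
send_rows --pt "0 0 0" --pt "0 0 0" --pt "0 0 0" --pt "0 0 0" --pt "0 0 -10" --pt "0 0 -30" --pt "0 0 -60" --pt "0 0 -90" --roll '[0, 0, 0, 0, 0, 0, 0, 0]' --claw '[0.1, 0.1, 0.1, 0.1, 0.1, 0.1, 0.1, 0.1]'

```text
t: 14.08
eef_pos: [0.4927, 0.2906, 0.2057]
tool_rot: [-0.0, 0.349, 0.937, -0.0]
contact_force: [-0.4, 0.1, -1.0]
gripper_width: 0.194
grasp_force: 39.0
```

Request:
send_rows --pt "0 0 -35" --pt "0 0 -70" --pt "0 0 -100" --pt "0 0 -100" --pt "0 0 -100" --pt "0 0 -100" --pt "0 0 -100" --pt "0 0 -100" --roll '[0, 0, 0, 7, 14, 21, 28, 35]' --claw '[0.1, 0.1, 0.1, 0.1, 0.1, 0.1, 0.1, 0.1]'

```text
t: 14.75
eef_pos: [0.493, 0.2909, 0.3055]
tool_rot: [0.0, 0.617, 0.787, 0.001]
contact_force: [0.4, -0.3, -0.4]
gripper_width: 0.197
grasp_force: 39.1
```

```bash
python3 look.py w9; python3 -c "
from h import *
print(go([.5836,-.05,.21],3.7))"
```

```text
[0.4929 0.291  0.3055]
red ([316.5, 369.6], [285, 341, 64, 57, 2967]) [0.522  0.1736 0.153 ] (array([-121.1,    0.7,  195.5]), np.float64(13.4))
orange ([502.0, 224.1], [455, 180, 95, 89, 6605]) [0.6231 0.3199 0.153 ] (array([ -2.2, 133.1, 195.7]), np.float64(13.4))
yellow ([269.9, 175.7], [257, 162, 27, 28, 618]) [0.4542 0.3144 0.153 ] (array([ 31.7, -32.6, 195.5]), np.float64(13.4))
yellow ([206.1, 323.0], [175, 312, 69, 31, 772]) [0.4303 0.1929 0.153 ] (array([-81. , -84. , 195.4]), np.float64(13.4))
(array([-352.8,    8.9,   95.4]), np.float64(9.7))
```

Request:
send_rows --pt "-38 1 0" --pt "-76 2 0" --pt "-115 3 0" --pt "-153 4 0" --pt "-192 5 0" --pt "-230 6 0" --pt "-268 7 0" --pt "-305 8 0" --roll '[3, 6, 9, 10, 10, 10, 10, 10]' --claw '[0.1, 0.1, 0.1, 0.1, 0.1, 0.1, 0.1, 0.1]'

```text
t: 15.47
eef_pos: [0.5756, -0.005, 0.3053]
tool_rot: [0.001, 0.68, 0.733, 0.0]
contact_force: [0.2, 0.5, -0.8]
gripper_width: 0.2
grasp_force: 39.0
```

```bash
python3 -c "
from h import *
print(go([.5836,-.05,.21],3.7))"
```

```text
(array([-45.4,   4.4,  95.3]), np.float64(0.6))
```

Request:
send_rows --pt "-30 2 0" --pt "-46 4 10" --pt "-46 4 35" --pt "-46 4 60" --pt "-46 4 80" --pt "-46 4 95" --pt "-46 4 95" --pt "-46 4 95" --roll '[0, 0, 0, 0, 0, 0, 0, 0]' --claw '[0.1, 0.1, 0.1, 0.1, 0.1, 0.1, 0.1, 0.1]'

```text
t: 16.13
eef_pos: [0.5823, -0.0477, 0.2092]
tool_rot: [-0.001, 0.68, 0.733, -0.0]
contact_force: [0.2, 0.3, 0.6]
gripper_width: 0.198
grasp_force: 39.0
```

```bash
python3 look.py w10
```

```text
[ 0.5826 -0.0479  0.2099]
red ([316.1, 370.2], [284, 342, 65, 58, 3000]) [ 0.5865 -0.1075  0.153 ] (array([-59.8,  -0.6,  99.9]), np.float64(4.3))
orange ([346.8, 143.0], [332, 127, 31, 32, 837]) [0.5919 0.0115 0.153 ] (array([58.4, 13.7, 99.9]), np.float64(4.3))
orange ([377.0, 141.3], [366, 126, 22, 33, 632]) [0.6057 0.0132 0.153 ] (array([59.2, 27.6, 99.9]), np.float64(4.3))
orange ([246.8, 148.7], [227, 131, 41, 37, 1351]) [0.5461 0.0055 0.153 ] (array([ 55.9, -32.4,  99.9]), np.float64(4.3))
yellow ([74.2, 34.5], [32, 0, 88, 59, 1548]) [0.4717 0.0474 0.153 ] (array([ 103.2, -103.5,  100. ]), np.float64(4.3))
```

Held and in position; release, then head back to the pot for yellow.

Request:
send_rows --pt "0 0 0" --pt "0 0 0" --pt "0 0 0" --pt "0 0 0" --pt "0 0 0" --pt "0 0 -30" --pt "0 0 -65" --pt "0 0 -95" --roll '[0, 0, 0, 0, 0, 0, 0, 0]' --claw '[0.5, 0.5, 0.5, 0.5, 0.5, 0.5, 0.5, 0.5]'

```text
t: 16.85
eef_pos: [0.5825, -0.0485, 0.3059]
tool_rot: [-0.0, 0.681, 0.732, 0.0]
contact_force: [1.4, 0.3, 0.0]
gripper_width: 0.501
grasp_force: 0.0
```

```bash
python3 -c "
from h import *
print(go([.4545,.28,.26],0))"; python3 look.py w11
```

```text
(array([ 336.9, -103.7,   46. ]), np.float64(4.2))
[ 0.5856 -0.048   0.3126]
red ([336.9, 200.2], [327, 192, 20, 18, 320]) [ 0.596  -0.0328  0.153 ] (array([ 14.7,   9.5, 202.7]), np.float64(4.2))
red ([263.8, 216.0], [257, 206, 15, 21, 275]) [ 0.5446 -0.0479  0.153 ] (array([  3.3, -42.8, 202.2]), np.float64(4.2))
orange ([359.1, 135.8], [355, 124, 9, 25, 209]) [0.6073 0.0125 0.153 ] (array([ 59. ,  24.1, 202.8]), np.float64(4.2))
orange ([338.6, 137.2], [328, 126, 23, 23, 451]) [0.5935 0.0106 0.153 ] (array([ 58.1,  10.2, 202.6]), np.float64(4.2))
orange ([267.3, 140.2], [254, 128, 28, 26, 650]) [0.5451 0.0051 0.153 ] (array([ 56.1, -38.5, 202.2]), np.float64(4.2))
yellow ([132.8, 47.4], [97, 0, 89, 75, 1507]) [0.457  0.0564 0.153 ] (array([ 113.7, -122.6,  201.3]), np.float64(4.2))
```

Request:
send_rows --pt "38 -12 0" --pt "76 -24 0" --pt "114 -36 0" --pt "152 -48 0" --pt "190 -59 0" --pt "228 -71 0" --pt "266 -83 0" --pt "304 -95 0" --roll '[0, 0, 0, 4, 4, 4, 4, 4]' --claw '[0.5, 0.5, 0.5, 0.5, 0.5, 0.5, 0.5, 0.5]'

```text
t: 17.57
eef_pos: [0.4649, 0.2492, 0.3045]
tool_rot: [0.0, 0.706, 0.708, 0.0]
contact_force: [1.1, 0.6, -0.3]
gripper_width: 0.503
grasp_force: 0.0
```

Request:
send_rows --pt "30 -9 0" --pt "33 -9 10" --pt "33 -9 25" --pt "33 -9 45" --pt "33 -9 50" --pt "33 -9 50" --pt "33 -9 50" --pt "33 -9 50" --roll '[0, 0, 0, 0, 0, 0, 0, 0]' --claw '[0.5, 0.5, 0.5, 0.5, 0.5, 0.5, 0.5, 0.5]'

```text
t: 18.23
eef_pos: [0.4574, 0.2809, 0.2554]
tool_rot: [0.0, 0.706, 0.708, 0.001]
contact_force: [-0.2, 0.5, 0.4]
gripper_width: 0.499
grasp_force: 0.0
```

```bash
python3 look.py w12; python3 -c "
from h import *
im=bot.read_camera('wrist');print(blobs(mask(im,'blue',100,40),60))"
```

```text
[0.4574 0.281  0.2555]
orange ([578.3, 171.7], [522, 118, 114, 109, 9709]) [0.6074 0.3208 0.153 ] (array([ 39.3, 149.8, 145.8]), np.float64(0.1))
yellow ([310.4, 184.5], [294, 168, 33, 34, 907]) [0.454  0.3138 0.153 ] (array([ 32.7,  -3.6, 145.5]), np.float64(0.1))
yellow ([306.2, 377.1], [252, 347, 85, 83, 1558]) [0.4508 0.1865 0.153 ] (array([-94.7,  -7.1, 145.4]), np.float64(0.1))
yellow ([251.5, 409.9], [242, 395, 22, 29, 326]) [0.4138 0.1616 0.153 ] (array([-119.4,  -44.1,  145.3]), np.float64(0.1))
[([601.4, 392.9], [562, 372, 78, 53, 939]), ([544.4, 433.4], [532, 417, 26, 35, 431])]
```

View pics/w12.png

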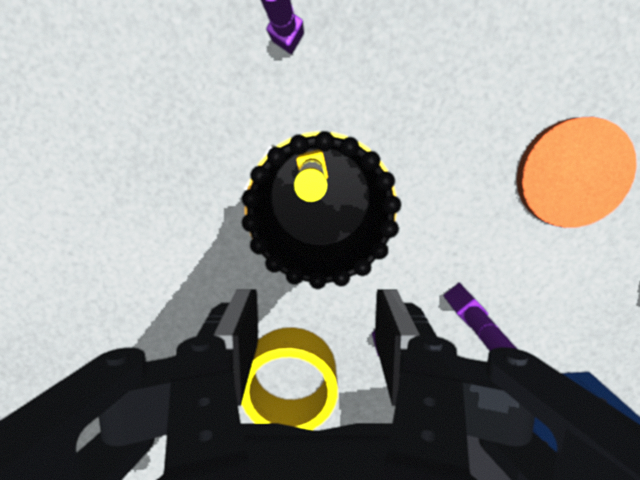

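Request:
send_rows --pt "20 -3 5" --pt "33 -3 20" --pt "33 -3 50" --pt "33 -3 85" --pt "33 -3 115" --pt "33 -3 143" --pt "33 -3 143" --pt "33 -3 143" --roll '[0, 0, 0, 0, 0, 0, 0, 0]' --claw '[0.45, 0.45, 0.45, 0.45, 0.45, 0.45, 0.45, 0.1]'

```text
t: 19.0
eef_pos: [0.4534, 0.3134, 0.1112]
tool_rot: [-0.0, 0.706, 0.708, -0.001]
contact_force: [0.1, -0.2, 0.8]
gripper_width: 0.325
grasp_force: 0.0
```

Request:
send_rows --pt "0 0 0" --pt "0 0 0" --pt "0 0 0" --pt "0 0 0" --pt "0 0 -10" --pt "0 0 -30" --pt "0 0 -60" --pt "0 0 -90" --roll '[0, 0, 0, 0, 0, 0, 0, 0]' --claw '[0.1, 0.1, 0.1, 0.1, 0.1, 0.1, 0.1, 0.1]'

```text
t: 19.67
eef_pos: [0.4531, 0.3134, 0.2027]
tool_rot: [-0.0, 0.706, 0.708, -0.001]
contact_force: [0.4, -0.2, 0.2]
gripper_width: 0.197
grasp_force: 39.2
```

Request:
send_rows --pt "0 0 -35" --pt "0 0 -70" --pt "0 0 -100" --pt "0 0 -100" --pt "0 0 -100" --pt "0 0 -100" --pt "0 0 -100" --pt "0 0 -100" --roll '[0, 0, 0, -4, -4, -4, -4, -4]' --claw '[0.1, 0.1, 0.1, 0.1, 0.1, 0.1, 0.1, 0.1]'

```text
t: 20.33
eef_pos: [0.4532, 0.3131, 0.3003]
tool_rot: [-0.0, 0.681, 0.732, -0.001]
contact_force: [0.3, 1.7, -0.4]
gripper_width: 0.198
grasp_force: 39.1
```

```bash
python3 look.py w13; python3 -c "
from h import *
print(go([.5875,-.11,.21],3.7))"
```

```text
[0.4533 0.3132 0.3003]
orange ([548.1, 214.3], [500, 168, 98, 93, 7147]) [0.6135 0.3296 0.153 ] (array([  5.1, 161.3, 190. ]), np.float64(4.1))
yellow ([324.6, 244.2], [314, 239, 20, 12, 193]) [0.46   0.2971 0.153 ] (array([-16.3,   5.9, 190.3]), np.float64(4.1))
yellow ([299.0, 250.1], [293, 244, 14, 14, 156]) [0.4419 0.2914 0.153 ] (array([-20.7, -12.5, 190.3]), np.float64(4.1))
yellow ([315.0, 379.5], [283, 347, 67, 80, 3491]) [0.4607 0.1867 0.153 ] (array([-126.5,   -1.3,  190.4]), np.float64(4.1))
(array([-431.6,  103.7,   90.5]), np.float64(0.4))
```

Request:
send_rows --pt "-38 9 0" --pt "-76 18 0" --pt "-114 27 0" --pt "-152 37 0" --pt "-190 46 0" --pt "-228 55 0" --pt "-266 64 0" --pt "-304 73 0" --roll '[0, 0, 0, 0, 0, 0, 0, 0]' --claw '[0.1, 0.1, 0.1, 0.1, 0.1, 0.1, 0.1, 0.1]'

```text
t: 21.05
eef_pos: [0.5485, 0.0138, 0.3008]
tool_rot: [-0.0, 0.681, 0.732, -0.0]
contact_force: [0.7, -0.7, -1.1]
gripper_width: 0.198
grasp_force: 39.1
```

Request:
send_rows --pt "-38 9 0" --pt "-76 18 0" --pt "-114 27 0" --pt "-128 31 0" --pt "-128 31 0" --pt "-128 31 0" --pt "-128 31 0" --pt "-128 31 0" --roll '[0, 0, 0, 0, 0, 0, 0, 0]' --claw '[0.1, 0.1, 0.1, 0.1, 0.1, 0.1, 0.1, 0.1]'

```text
t: 21.72
eef_pos: [0.5885, -0.1073, 0.3013]
tool_rot: [-0.0, 0.68, 0.733, 0.0]
contact_force: [0.3, -0.4, -0.3]
gripper_width: 0.196
grasp_force: 39.1
```

```bash
python3 look.py w14; python3 -c "
from h import *
print(go([.5875,-.11,.21],3.7))"
```

```text
[ 0.5885 -0.1075  0.3014]
red ([264.6, 132.8], [251, 121, 29, 25, 645]) [ 0.5494 -0.0489  0.153 ] (array([ 61.3, -34.6, 191.5]), np.float64(4.3))
red ([336.5, 131.1], [327, 121, 21, 21, 400]) [ 0.5973 -0.0442  0.153 ] (array([ 62.4,  13.5, 191.5]), np.float64(4.3))
orange ([261.8, 48.5], [247, 34, 31, 29, 776]) [0.5456 0.0026 0.153 ] (array([113. , -34.5, 191.5]), np.float64(4.3))
orange ([338.1, 61.1], [326, 50, 25, 23, 497]) [ 0.5946 -0.0011  0.153 ] (array([105.5,  14.1, 191.5]), np.float64(4.3))
orange ([359.1, 62.2], [355, 50, 9, 26, 217]) [ 0.6081 -0.0008  0.153 ] (array([104.8,  27.5, 191.5]), np.float64(4.3))
yellow ([325.9, 244.5], [316, 239, 19, 13, 195]) [ 0.5965 -0.1234  0.153 ] (array([-16.5,   6.8, 191.4]), np.float64(4.3))
yellow ([298.3, 250.1], [292, 244, 14, 14, 159]) [ 0.577  -0.1291  0.153 ] (array([-20.7, -13.1, 191.4]), np.float64(4.3))
yellow ([316.1, 375.6], [283, 346, 67, 60, 3173]) [ 0.5974 -0.2304  0.153 ] (array([-123.3,   -0.5,  191.4]), np.float64(4.3))
(array([-2.4, -1.2, 91.4]), np.float64(0.6))
```

Request:
send_rows --pt "-2 -1 20" --pt "-2 -1 45" --pt "-2 -1 70" --pt "-2 -1 85" --pt "-2 -1 91" --pt "-2 -1 91" --pt "-2 -1 91" --pt "-2 -1 91" --roll '[0, 0, 0, 0, 0, 0, 0, 0]' --claw '[0.1, 0.1, 0.1, 0.1, 0.1, 0.1, 0.1, 0.1]'

```text
t: 22.43
eef_pos: [0.5889, -0.1113, 0.2118]
tool_rot: [0.001, 0.681, 0.732, 0.001]
contact_force: [0.3, -0.2, -0.2]
gripper_width: 0.203
grasp_force: 39.1
```

Request:
send_rows --pt "0 0 0" --pt "0 0 0" --pt "0 0 0" --pt "0 0 0" --pt "0 0 0" --pt "0 0 -30" --pt "0 0 -65" --pt "0 0 -95" --roll '[0, 0, 0, 0, 0, 0, 0, 0]' --claw '[0.5, 0.5, 0.5, 0.5, 0.5, 0.5, 0.5, 0.5]'

```text
t: 23.1
eef_pos: [0.5877, -0.1116, 0.3068]
tool_rot: [-0.0, 0.681, 0.732, 0.0]
contact_force: [0.8, 0.2, -0.3]
gripper_width: 0.5
grasp_force: 0.0
```

```bash
python3 look.py w15; python3 -c "
from h import *
print(go([.462,-.056,.27],3.7))"
```

```text
[ 0.5908 -0.1114  0.3136]
red ([266.1, 126.4], [253, 114, 28, 26, 634]) [ 0.5491 -0.049   0.153 ] (array([ 65.7, -39.1, 203.1]), np.float64(4.2))
red ([337.1, 125.5], [328, 116, 20, 20, 384]) [ 0.5971 -0.045   0.153 ] (array([ 66.2,   9.1, 203.6]), np.float64(4.2))
orange ([263.2, 42.3], [249, 28, 30, 29, 761]) [0.5453 0.0029 0.153 ] (array([117.8, -39.1, 203. ]), np.float64(4.2))
orange ([339.1, 55.3], [328, 44, 24, 23, 479]) [ 0.5947 -0.0012  0.153 ] (array([110. ,   9.9, 203.5]), np.float64(4.2))
orange ([360.0, 56.2], [355, 44, 10, 26, 229]) [ 0.6083 -0.0008  0.153 ] (array([109.5,  23.5, 203.7]), np.float64(4.2))
yellow ([336.9, 205.0], [326, 193, 23, 23, 412]) [ 0.6016 -0.0995  0.153 ] (array([ 11.5,   9.6, 203.7]), np.float64(4.2))
yellow ([356.4, 203.0], [352, 193, 9, 22, 175]) [ 0.6153 -0.0971  0.153 ] (array([ 12.9,  23.5, 203.8]), np.float64(4.2))
yellow ([268.7, 221.4], [256, 211, 27, 23, 534]) [ 0.5535 -0.115   0.153 ] (array([ -0.4, -39.5, 203.3]), np.float64(4.2))
(array([  64.7, -124.9,   42.3]), np.float64(0.5))
```

Request:
send_rows --pt "13 -25 0" --pt "26 -50 0" --pt "39 -75 0" --pt "52 -100 0" --pt "65 -125 0" --pt "65 -125 20" --pt "65 -125 40" --pt "65 -125 40" --roll '[0, 0, 0, 0, 0, 0, 0, 0]' --claw '[0.4, 0.4, 0.4, 0.4, 0.4, 0.4, 0.4, 0.4]'

```text
t: 23.82
eef_pos: [0.456, -0.0561, 0.2626]
tool_rot: [-0.002, 0.681, 0.732, -0.002]
contact_force: [-2.0, -0.4, -0.5]
gripper_width: 0.4
grasp_force: 0.0
```

```bash
python3 -c "
from h import *
im=bot.read_camera('wrist');cv2.imwrite('pics/w16.png',im[:,:,::-1])
o=bot.get_obs();print(o['eef_pos'],proj('wrist',[[.464,-.057,.178]]),go([.463,-.057,.164],3.7))"
```

```text
[ 0.45716477 -0.05604301  0.26415571] [[328.77320331 248.92984814]] (array([ -1.4,   6.1, 100.1]), np.float64(0.5))
```

View pics/w16.png

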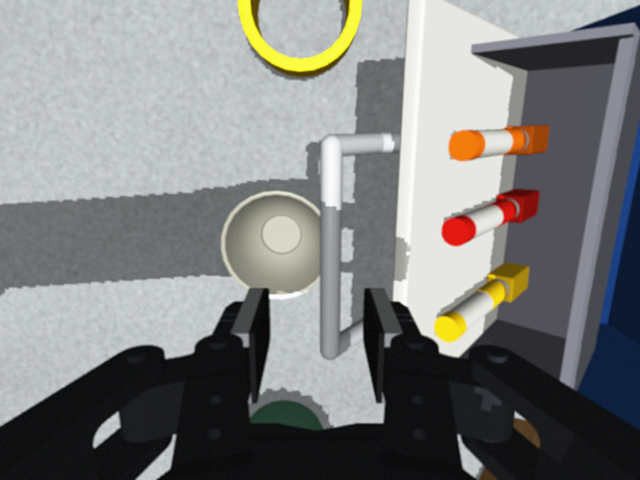

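Request:
send_rows --pt "0 6 20" --pt "0 6 45" --pt "0 6 70" --pt "0 6 90" --pt "0 6 99" --pt "0 6 99" --pt "0 6 99" --pt "0 6 99" --roll '[0, 0, 0, 0, 0, 0, 0, 0]' --claw '[0.4, 0.4, 0.4, 0.4, 0.4, 0.2, 0.2, 0.2]'

```text
t: 24.53
eef_pos: [0.4658, -0.0555, 0.1678]
tool_rot: [0.001, 0.681, 0.732, 0.001]
contact_force: [-0.2, -0.4, 0.4]
gripper_width: 0.2
grasp_force: 0.0
```

```bash
python3 - <<'E'
from h import *
o=bot.get_obs();print(o['eef_pos'].round(4),o['contact_force'].round(1))
M=R.from_quat(np.roll(o["tool_rot"],-1)).as_matrix()
xr=np.array([np.cos(np.radians(3.7)),np.sin(np.radians(3.7)),0])
f=lambda t:np.array([-.020*np.cos(t)-.230*np.sin(t),.230*np.cos(t)-.020*np.sin(t)])
for t in np.linspace(.7,0,15):
    d=f(t)-f(.7);print(round(t,3),(M.T@(xr*d[0]+[0,0,d[1]])*1000).round(1).tolist())
E
```

```text
[ 0.4658 -0.0555  0.1678] [-0.2 -0.4  0.4]
0.7 [0.0, 0.0, 0.0]
0.65 [-0.1, 8.4, -7.9]
0.6 [-0.1, 17.1, -15.5]
0.55 [-0.2, 26.3, -22.5]
0.5 [-0.3, 35.7, -29.1]
0.45 [-0.4, 45.5, -35.3]
0.4 [-0.4, 55.6, -40.9]
0.35 [-0.5, 65.9, -46.0]
0.3 [-0.6, 76.5, -50.6]
0.25 [-0.7, 87.3, -54.7]
0.2 [-0.8, 98.3, -58.2]
0.15 [-0.9, 109.5, -61.1]
0.1 [-1.0, 120.8, -63.5]
0.05 [-1.1, 132.2, -65.4]
0.0 [-1.1, 143.6, -66.6]
```

Request:
send_rows --pt "0 8 -7" --pt "0 17 -15" --pt "0 26 -22" --pt "0 36 -29" --pt "0 46 -35" --pt "0 56 -41" --pt "0 66 -46" --pt "0 76 -50" --roll '[0, 0, 0, 0, 0, 0, 0, 0]' --claw '[0.2, 0.2, 0.2, 0.2, 0.2, 0.2, 0.2, 0.2]'

```text
t: 25.2
eef_pos: [0.5417, -0.0501, 0.2186]
tool_rot: [0.001, 0.681, 0.732, 0.0]
contact_force: [-0.8, -0.9, 0.6]
gripper_width: 0.197
grasp_force: 0.7
```

Request:
send_rows --pt "0 8 -3" --pt "0 16 -6" --pt "0 24 -8" --pt "0 32 -10" --pt "0 40 -12" --pt "0 47 -14" --pt "0 54 -15" --pt "0 60 -15" --roll '[0, 0, 0, 0, 0, 0, 0, 0]' --claw '[0.2, 0.2, 0.2, 0.2, 0.2, 0.2, 0.2, 0.2]'

```text
t: 25.87
eef_pos: [0.6011, -0.0456, 0.2315]
tool_rot: [0.0, 0.681, 0.732, 0.0]
contact_force: [-0.0, 0.0, -0.9]
gripper_width: 0.199
grasp_force: 0.1
```

Request:
send_rows --pt "0 3 0" --pt "0 6 -1" --pt "0 9 -1" --pt "0 12 -1" --pt "0 12 -1" --pt "0 12 -1" --pt "0 12 -1" --pt "0 12 -1" --roll '[0, 0, 0, 0, 0, 0, 0, 0]' --claw '[0.2, 0.2, 0.2, 0.2, 0.2, 0.2, 0.2, 0.2]'

```text
t: 26.53
eef_pos: [0.6093, -0.045, 0.232]
tool_rot: [-0.002, 0.681, 0.732, -0.003]
contact_force: [-9.6, -0.4, 5.9]
gripper_width: 0.2
grasp_force: 4.8
```

Request:
send_rows --pt "0 2 -1" --pt "0 4 -2" --pt "0 6 -2" --pt "0 8 -2" --pt "0 8 -2" --pt "0 8 -2" --pt "0 8 -2" --pt "0 8 -2" --roll '[0, 0, 0, 0, 0, 0, 0, 0]' --claw '[0.2, 0.2, 0.2, 0.2, 0.2, 0.2, 0.2, 0.2]'

```text
t: 27.2
eef_pos: [0.6096, -0.045, 0.2318]
tool_rot: [-0.007, 0.681, 0.732, -0.009]
contact_force: [-32.7, -2.3, 13.2]
gripper_width: 0.203
grasp_force: 16.3
```

```bash
python3 - <<'E'
from h import *
o=bot.get_obs();print(o['eef_pos'].round(4),o['contact_force'].round(1))
for n in('scene','top','wrist'):cv2.imwrite(f'pics/{n}9.png',bot.read_camera(n)[:,:,::-1])
a=cv2.imread('pics/scene9.png')[90:420,170:420];b=cv2.imread('pics/wrist9.png')
cv2.imwrite('pics/c9.png',np.hstack([cv2.resize(a,(400,528)),cv2.copyMakeBorder(cv2.resize(b,(400,300)),0,228,0,0,0)]))
E
```

```text
[ 0.6096 -0.045   0.2318] [-32.7  -2.3  13.2]
```

Request:
send_rows --pt "0 -8 2" --pt "0 -10 0" --pt "0 -10 -15" --pt "0 -10 -40" --pt "0 -10 -75" --pt "0 -40 -100" --pt "0 -80 -110" --pt "0 -120 -110" --roll '[0, 0, 0, 0, 0, 0, 0, 0]' --claw '[0.2, 0.25, 0.25, 0.25, 0.25, 0.25, 0.25, 0.25]'

```text
t: 28.02
eef_pos: [0.5017, -0.0521, 0.3474]
tool_rot: [0.002, 0.681, 0.733, 0.002]
contact_force: [-0.5, 0.1, 0.4]
gripper_width: 0.248
grasp_force: 0.0
```

Request:
send_rows --pt "-40 0 0" --pt "-80 0 0" --pt "-120 0 0" --pt "-160 0 0" --pt "-200 0 0" --pt "-240 0 0" --pt "-280 0 0" --pt "-280 0 0" --roll '[0, 0, 0, 0, 0, 0, 0, 0]' --claw '[0.5, 0.5, 0.5, 0.5, 0.5, 0.5, 0.5, 0.5]'

```text
t: 28.68
eef_pos: [0.5187, -0.3426, 0.3433]
tool_rot: [0.001, 0.685, 0.728, -0.002]
contact_force: [-1.1, -0.9, -1.3]
gripper_width: 0.5
grasp_force: 0.0
```

```bash
python3 - <<'E'
from h import *
ims={n:bot.read_camera(n) for n in('scene','top')}
for n in ims:
    for th in(0,.03,.06):
        h=np.array([.6285,-.047,.015]);xr=np.array([.998,.0645,0]);yr=np.array([-.0645,.998,0])
        x=-.02*np.cos(th)-.23*np.sin(th);z=.23*np.cos(th)-.02*np.sin(th)
        print(n,th,proj(n,[h+x*xr+[0,0,z]+s*.06*yr for s in(1,-1)]).round(1).tolist())
a=ims['scene'][90:420,170:420];b=ims['top'][120:320,150:430]
w=np.zeros((528,800,3),np.uint8);w[:,:400]=cv2.resize(a,(400,528));w[:286,400:]=cv2.resize(b,(400,286))
cv2.imwrite('pics/final.png',w[:,:,::-1])
print(bot.get_obs()['eef_pos'])
E
```

```text
scene 0 [[302.2, 217.1], [345.5, 179.8]]
scene 0.03 [[304.5, 219.6], [347.8, 182.2]]
scene 0.06 [[306.8, 222.1], [350.1, 184.7]]
top 0 [[326.6, 211.9], [385.7, 207.5]]
top 0.03 [[326.9, 215.2], [386.0, 210.9]]
top 0.06 [[327.1, 218.6], [386.3, 214.3]]
[ 0.52051153 -0.334463    0.34388265]
```

View pics/final.png

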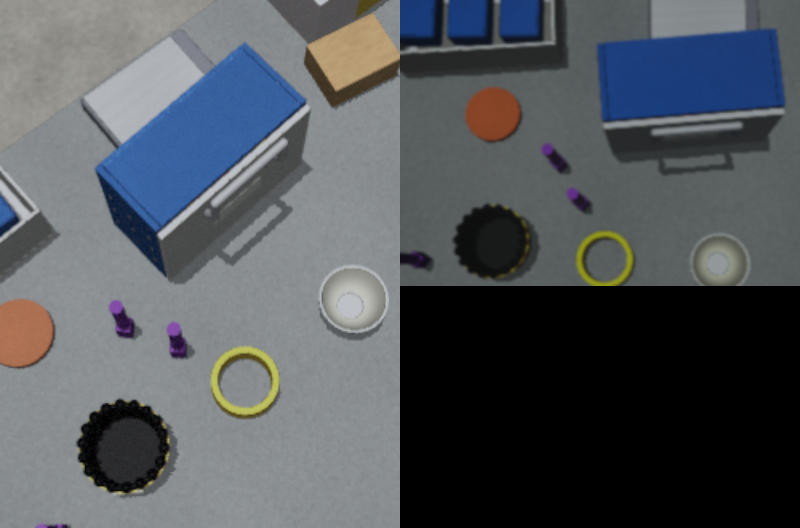

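```bash
python3 -c "
from station import bot
print(bot.hand_in())"
```

```text
the job is handed in; nothing more can be done
None
```

The job is handed in: the red, yellow and orange markers from the black pot (no blue one was there) are in the pocket behind the flap, which is fully shut, and the pots still stand with nothing else touched.

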